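Flip through the picture rack to show the heart

ROBOT

A 7-joint arm with a two-finger parallel gripper is mounted at the origin on the work surface. World frame = base frame: x ahead of the robot, y to its left, z up, the work surface at z = 0. Lengths are in m, angles in rad, forces in N, time in s.
With the tool pointing down it reaches from about 0.4 to 0.85 m from the base axis. Payload 4.5 kg.
Tool frame: the origin (TCP) lies at the very end of the fingers, on their centre line; the grasp point (between the pads) lies 19 mm behind it (r.pinch_z is the distance from the TCP to the grasp point, in m); z points along the fingers, y is the line along which they close (so a half turn about z gives the same grasp; the last joint's range is limited). The gripper opens to 88 mm and grips with 3 to 60 N. Pads are 18 mm wide; open, the fingers measure 123 mm over their backs; the gripper's body (75 mm by 187 mm) begins 45 mm behind the grasp point.
Start: joints at [-1.251, 0.689, -0.195, 1.565, 0.157, 0.902, -0.215], TCP at [0.176, 0.6, 0.239] pointing down, gripper open.
Joint ranges: [-3.01, 3.01], [-0.46, 2.08], [-1.47, 1.51], [0.13, 2.56], [-1, 4.14], [0.04, 2.09], [-2.66, 2.66]. Speed limits (rad/s): [2.57, 2.57, 3.14, 3.14, 3.14, 3.14, 3.14].

INTERFACE

Orientations are given as a unit quaternion [x, y, z, w].
In Python, from plant import r, cams gives the robot as it stands.
- The arm moves only by the shell command python3 -m pendant 'ROWS' [FORCE]. ROWS is JSON, a list of rows, each a list of 3 entries, a list of its own where there are three numbers: the closure, from -1 (fully open) to 1 (shut), then the shift along the tool's x, y, z in mm, then the turn, a rotation vector about the tool's x, y, z in degrees. A call has 1 to 8 rows; each row shifts and turns the commanded pose from where the row before left it, along the tool's axes as they then stand; what a row does not reach is not made up. A row lasts 1/8 s, in which the tool goes at most 62.5 mm and 10.7 degrees, less where a joint would pass 70% of its speed; a pose out of reach is approached as far as the arm can. A call with a gripper value outside its range is refused whole. The fingers move at their own pace and stop on an object; FORCE is the grip in N (left out, the last holds). Time passes only in rows, so rows that do not move let the fingers close. It gives the time, the measured TCP pose, the force, the opening and the grip force at its end, in the units of the state.
- r.get_state(): the state, without advancing time (a new reading comes with each control period).
- cams.snapshot(name): name is "scene" or "side" or "wrist"; returns a dict with "img" (420x560x3 uint8, red, green, blue), "camera_matrix" (3x3 intrinsics, pixels), "camera_from_world" (4x4, takes a point from world to camera coordinates); the wrist camera has in their place "tool_from_camera" (4x4, takes a point from camera to tool coordinates, whose origin is the TCP and whose axes are the flange's). Camera axes: x right, y up, looking along -z (the intrinsics and any distortion apply to the point x, -y, -z); pixel columns grow to the right and rows downward; lengths in m; the calibration is good to about 2 mm. A picture is of the moment at which its call begins: read the wrist's pose just before it. There is no depth.
- r.finish_job(): hands the job in; it is judged then, once.
The state is a dict: "clock": time; "q": joint angles; "qd": joint speeds; "joint_torque": joint torques, N m; "tool_pos": TCP position; "eef_rot": TCP orientation; "contact_force": force on the tool from outside, world axes, zero at the start; "moment": the same for the moment, N m; "opening": opening from 0.0 (shut) to 1.0 (fully open); "finger_force": force on a finger pad.
Only numpy, scipy, OpenCV 4.12 (cv2) and the standard library are available. Lean on these libraries where they do the work, as an engineer would, in place of code of your own. Each camera call takes 0.05 s, during which the arm holds its last target. There are 200 camera calls.

TASK

A customer wants to see the white-framed heart picture: flip forward every picture standing in front of it in the wooden rack, pushing each over from behind with the fingertips so that it leans away, towards the front of the rack. Leave the heart picture and any picture behind it leaning back in their slots as they are, only push (do not lift or carry any picture), and do not disturb the jar, the tape or the stamp beside the rack.

Things in the scene. Friction and masses are not known exactly. Their poses are not given: they have to be found in the camera images.
- rack: Light wooden picture rack, fixed to the table, 290 mm long (x), 178 mm wide (y), side rails 70 mm high. Origin: centre of its underside, on the table. Its x axis points to the front of the rack, the way the pictures face (away from the robot, give or take 30 degrees). Four slots lie across it at x = -108, -36, 36 and 108 mm, one picture in each; the sea picture starts in the front slot, the others in any order.
- rack_slot_front (a point): Middle of the floor of the rack's front slot (x = 108 mm). Every slot is alike: floor 15.5 mm wide, 12 mm above the table, between wooden ridges 67 mm high above the table, which slope 15 degrees away from upright on both sides, so that a picture can lean back on the ridge behind it or forward on the ridge in front.
- sea_picture_top (a point): Middle of the sea picture's top edge. At first all pictures lean back (tops towards the rack's -x) 15 to 20 degrees, top edges about 195 mm above the table, with about 57 mm of free gap (level) between neighbours. Pushed from behind near its top, a picture pivots on its bottom edge; it can stay standing within 5 degrees of upright, and beyond that falls forward on the ridge in front.
- flower_picture_top (a point): Middle of the flower picture's top edge.
- leaf_picture_top (a point): Middle of the leaf picture's top edge.
- heart_picture_top (a point): Middle of the heart picture's top edge.
- heart_picture: The heart picture, the one to show: a heart of red flowers on white in a frame, 150 mm wide, 190 mm tall, 14 mm thick, about 0.2 to 0.4 kg, loose in its slot. Origin: middle of its bottom edge; its z runs up along the picture, its x is the way the picture faces (the picture's front), its y along its width. Frame: white.
- flower_picture: Purple flowers on white in a frame, 150 mm wide, 190 mm tall, 14 mm thick, about 0.2 to 0.4 kg, loose in its slot. Origin: middle of its bottom edge; its z runs up along the picture, its x is the way the picture faces (the picture's front), its y along its width. Frame: black.
- leaf_picture: A green leaf branch on white in a frame, 150 mm wide, 190 mm tall, 14 mm thick, about 0.2 to 0.4 kg, loose in its slot. Origin: middle of its bottom edge; its z runs up along the picture, its x is the way the picture faces (the picture's front), its y along its width. Frame: dark brown wood.
- sea_picture: Blue sea and an orange sun in a frame, 150 mm wide, 190 mm tall, 14 mm thick, about 0.2 to 0.4 kg, loose in its slot. Origin: middle of its bottom edge; its z runs up along the picture, its x is the way the picture faces (the picture's front), its y along its width. Frame: turquoise.
- jar: Closed jar with brass lid, 60 mm diameter, 85 mm tall, standing beside the rack: leave it alone. Origin: centre of its underside.
- tape: Roll of brown tape lying flat beside the rack, 84 mm outside diameter, 24 mm high: leave it alone. Origin: centre of its underside.
- stamp: Dark wooden hand stamp with a knob, 44 mm diameter, 73 mm tall, standing beside the rack: leave it alone. Origin: centre of its underside.
Not all that is in view belongs to the job. What is shaped like the flower_picture but pink is not meant. What is shaped like the leaf_picture but yellow is not meant.

How it is judged:
By the outcome, as a careful person would: the job done as asked, in the order asked, and still so for the second after the job is handed in, with the robot touching nothing.
It also fails if it takes over 51 s, if anything falls off the work surface, if the arm or the gripper's body presses on something with over 40 N, if the wrist force passes 120 N, or if a joint passes its speed limit or range.

## Working session

There is one attempt and no reset: what is moved stays moved. The work goes in short steps, Python scripts to look and compute and a shell command to move; the robot and the scene stay as the last step left them, time stands still between calls to the robot, and variables do not carry over. Pictures are saved under pics/ and viewed, at most 10 in all, crops included, and the job is handed in when it is done.

```bash
mkdir -p pics; python3 - <<'E'
from plant import r,cams
import cv2,numpy as np
s=r.get_state();print(s['clock'],s['tool_pos'],s['eef_rot'],s['opening'])
for n in("scene","side"):
    d=cams.snapshot(n);cv2.imwrite(f'pics/{n}0.png',cv2.resize(d['img'][:,:,::-1],(800,600),interpolation=cv2.INTER_CUBIC))
    np.savez(f'{n}.npz',K=d['camera_matrix'],T=d['camera_from_world']);print(d.keys(),d['camera_matrix'],d['camera_from_world'])
E
```

```text
0.0 [0.1760888  0.59902271 0.2379045 ] [ 1.42407262e-01  9.89807713e-01 -9.27510708e-04 -5.92821362e-05] 1.0020954780722264
dict_keys(['img', 'camera_matrix', 'camera_from_world']) [[393.85844408   0.         277.19659839]
 [  0.         393.85844408 207.86119856]
 [  0.           0.           1.        ]] [[ 0.26771048  0.96343954  0.01073997 -0.18720503]
 [-0.79505451  0.21459735  0.56730619  0.33341591]
 [ 0.54426044 -0.16041267  0.82343691 -1.24847483]
 [ 0.          0.          0.          1.        ]]
dict_keys(['img', 'camera_matrix', 'camera_from_world']) [[403.51673201   0.         282.14390982]
 [  0.         403.51673201 209.29383497]
 [  0.           0.           1.        ]] [[ 0.54883032 -0.83578165  0.01594727 -0.24614299]
 [ 0.69285865  0.46548521  0.55069993 -0.45608508]
 [-0.46768811 -0.29119162  0.83455094 -0.61372157]
 [ 0.          0.          0.          1.        ]]
```

View pics/scene0.png

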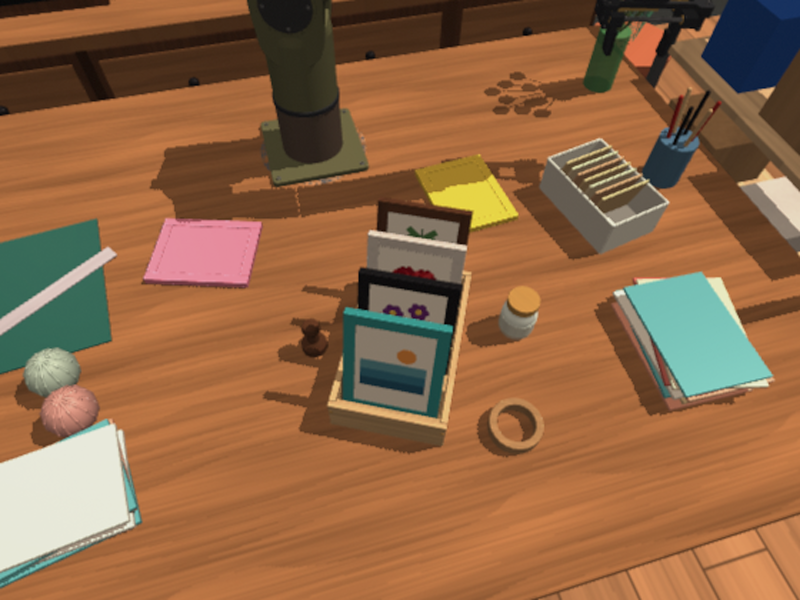

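View pics/side0.png

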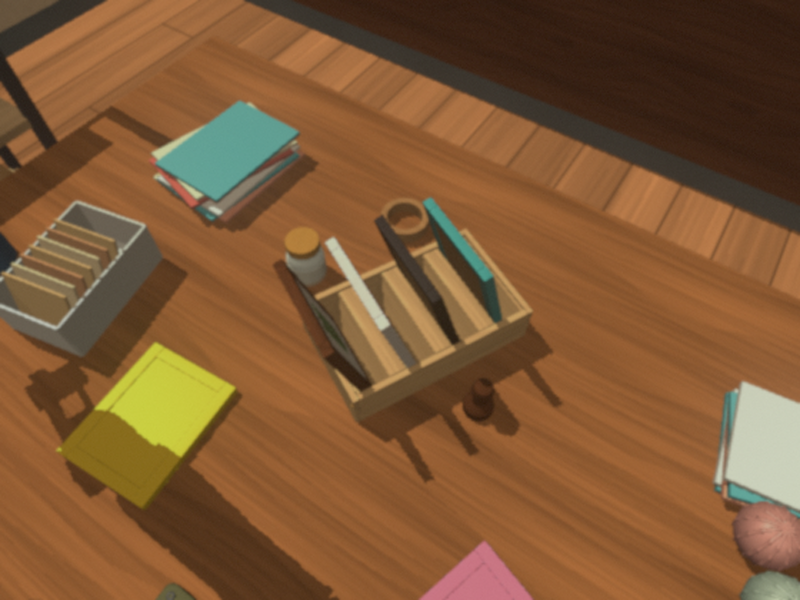

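The rack order, back to front, is leaf (scene 424,208), heart (416,240), flower (410,280), sea (397,318). So I push sea first, then flower. I'll crop in for the corners.

```bash
python3 - <<'E'
import cv2
a=cv2.imread('pics/scene0.png');b=cv2.imread('pics/side0.png')
cv2.imwrite('pics/c1.png',cv2.resize(a[190:450,310:510],None,fx=2.3,fy=2.3,interpolation=cv2.INTER_CUBIC)) 
cv2.imwrite('pics/c2.png',cv2.resize(b[190:430,280:540],None,fx=2.5,fy=2.5,interpolation=cv2.INTER_CUBIC))
E
```

```text
(no output)
```

View pics/c1.png

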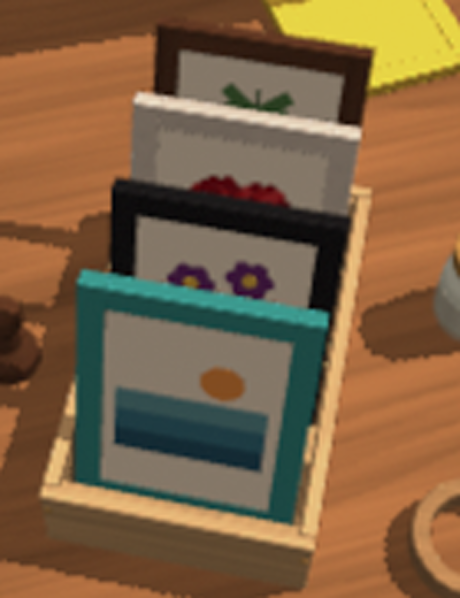

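View pics/c2.png

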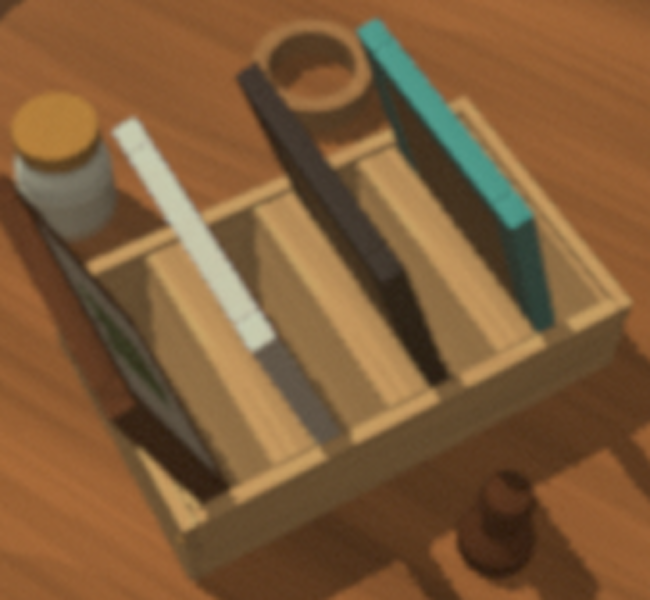

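The crops show the tops' end points in both views (for example sea at c1 (79,278)/(326,318) and c2 (519,217)/(372,26)). Next I triangulate them.

```bash
cat > h.py <<'E'
import numpy as np,cv2
def P(n):
    d=np.load(n+'.npz');return d['K']@np.diag([1,-1,-1])@d['T'][:3]
def tri(a,b):
    a=(np.array(a)/2.3+[310,190])*.7-.15; b=(np.array(b)/2.5+[280,190])*.7-.15
    X=cv2.triangulatePoints(P('scene'),P('side'),a.reshape(2,1),b.reshape(2,1)).ravel();X=X[:3]/X[3]
    q=P('scene')@np.r_[X,1];return X,np.hypot(*(q[:2]/q[2]-a))
E
python3 - <<'E'
from h import *
np.set_printoptions(precision=4,suppress=True)
D=dict(sea=((79,278),(519,217),(326,318),(372,26)),flower=((116,185),(392,272),(350,218),(248,72)),heart=((135,98),(257,340),(360,132),(127,127)))
for k,(a,b,c,d) in D.items():
    L,e1=tri(a,b);R,e2=tri(c,d);v=R-L;print(k,L,R,'mid',(L+R)/2,'len',np.linalg.norm(v),'err',e1,e2,'yaw',np.degrees(np.arctan2(-v[0],v[1])))
from plant import r
from scipy.spatial.transform import Rotation as Ro
print(Ro.from_quat(r.get_state()['eef_rot']).as_matrix())
E
```

```text
sea [ 0.5705 -0.0401  0.194 ] [0.6372 0.0896 0.195 ] mid [0.6038 0.0248 0.1945] len 0.1457664719414153 err 0.08809895231147263 1.652818966056518 yaw -27.191907334581817
flower [ 0.5085 -0.0038  0.1935] [0.573  0.1266 0.1951] mid [0.5408 0.0614 0.1943] len 0.14549731787536843 err 0.5375488331867124 1.7616203951223526 yaw -26.34033826172449
heart [0.4413 0.0267 0.1936] [0.5089 0.1567 0.1938] mid [0.4751 0.0917 0.1937] len 0.1464953677996666 err 0.2609214075840738 1.3940354905351566 yaw -27.45655883488368
[[-0.9595  0.2819 -0.0003]
 [ 0.2819  0.9595 -0.0016]
 [-0.0001 -0.0016 -1.    ]]
```

```bash
python3 -m pendant '[[1,[0,0,-50],[0,0,5.4]],[1,[0,0,0],[0,0,5.3]],[1,[-50,-26,0],[0,0,0]],[1,[-50,-26,0],[0,0,0]],[1,[-50,-26,0],[0,0,0]],[1,[-50,-26,0],[0,0,0]],[1,[-50,-26,0],[0,0,0]],[1,[-50,-26,0],[0,0,0]]]' 20
cat > m.py <<'E'
import sys,numpy as np
from plant import r
from scipy.spatial.transform import Rotation as Ro
s=r.get_state();R=Ro.from_quat(s['eef_rot']).as_matrix();t=np.array([float(v) for v in sys.argv[1:4]])
print('xaxis',R[:,0].round(3),'yaw-x',np.degrees(np.arctan2(-R[1,0],-R[0,0])).round(1),'to go mm',(R.T@(t-s['tool_pos'])*1000).round(1),'F',np.round(s['contact_force'],1))
E
python3 m.py .575 .042 .165
```

```text
clock: 1.1
tool_pos: [0.3731, 0.3225, 0.2886]
eef_rot: [0.234, 0.972, -0.0, -0.0]
contact_force: [1.1, 0.4, 0.5]
opening: 0.12
finger_force: 0.0
xaxis [-0.89   0.455  0.   ] yaw-x -27.1 to go mm [-307.4 -157.9  123.6] F [1.1 0.4 0.5]
```

```bash
python3 -m pendant '[[1,[-50,-26,0],[0,0,0]],[1,[-50,-26,0],[0,0,0]],[1,[-50,-26,0],[0,0,0]],[1,[-50,-26,0],[0,0,0]],[1,[-50,-26,0],[0,0,0]],[1,[-30,-15,0],[0,0,0]],[1,[0,0,0],[0,0,0]],[1,[0,0,0],[0,0,0]]]'
python3 m.py .575 .042 .165
```

```text
clock: 2.1
tool_pos: [0.5548, 0.0688, 0.2884]
eef_rot: [0.233, 0.972, 0.0, -0.001]
contact_force: [-0.2, 0.8, -0.7]
opening: 0.007
finger_force: 0.0
xaxis [-0.891  0.454  0.002] yaw-x -27.0 to go mm [-30.3 -14.7 123.3] F [-0.2  0.8 -0.7]
```

```bash
python3 -m pendant '[[1,[-30,-15,0],[0,0,0]],[1,[0,0,30],[0,0,0]],[1,[0,0,20],[0,0,0]],[1,[0,0,0],[0,0,0]]]'
python3 m.py .575 .042 .165
python3 - <<'E'
from plant import cams
import cv2
d=cams.snapshot('side');cv2.imwrite('pics/s1.png',cv2.resize(d['img'][110:330,170:410,::-1],None,fx=2.5,fy=2.5,interpolation=cv2.INTER_CUBIC))
E
```

```text
clock: 2.6
tool_pos: [0.5737, 0.0424, 0.2375]
eef_rot: [0.233, 0.973, -0.0, -0.002]
contact_force: [0.2, 0.6, 0.5]
opening: 0.004
finger_force: 0.0
xaxis [-0.892  0.452  0.004] yaw-x -26.9 to go mm [-1.6  0.3 72.5] F [0.2 0.6 0.5]
```

View pics/s1.png

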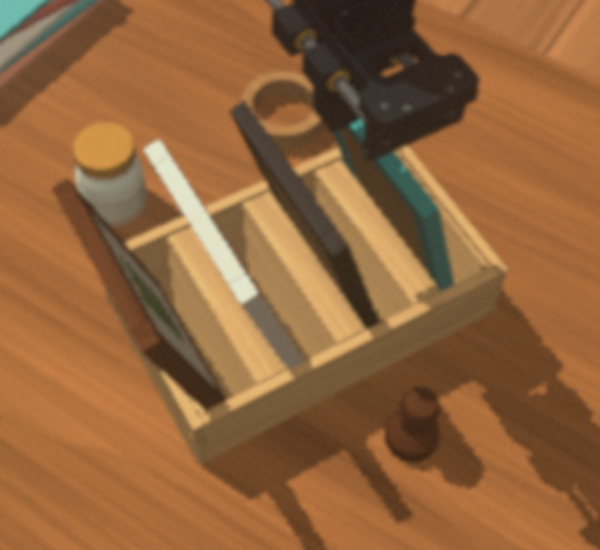

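The side view shows the gripper (370,100) over the sea/flower gap, its tip near (375,150), with all pictures still in place. Next I go down, watching the force, then push.

```bash
python3 -m pendant '[[1,[0,0,25],[0,0,0]],[1,[0,0,25],[0,0,0]],[1,[0,0,22],[0,0,0]],[1,[0,0,0],[0,0,0]]]' && python3 -m pendant '[[1,[-10,0,0],[0,0,0]],[1,[-10,0,0],[0,0,0]],[1,[-8,0,0],[0,0,0]],[1,[-8,0,0],[0,0,0]],[1,[-8,0,0],[0,0,0]],[1,[-8,0,0],[0,0,0]]]'
python3 m.py .575 .042 .165
```

```text
clock: 3.15
tool_pos: [0.5749, 0.0415, 0.1665]
eef_rot: [0.233, 0.972, -0.0, -0.001]
contact_force: [-0.6, 0.2, 0.2]
opening: 0.004
finger_force: 0.0
clock: 3.9
tool_pos: [0.6223, 0.0167, 0.1666]
eef_rot: [0.234, 0.972, 0.0, -0.0]
contact_force: [-0.1, -0.4, -0.8]
opening: 0.008
finger_force: 0.0
xaxis [-0.89   0.455  0.   ] yaw-x -27.1 to go mm [53.6  1.   1.7] F [-0.1 -0.4 -0.8]
```

```bash
python3 -m pendant '[[1,[-6,0,0],[0,0,0]],[1,[-6,0,0],[0,0,0]],[1,[-6,0,0],[0,0,0]],[1,[-6,0,0],[0,0,0]],[1,[-6,0,0],[0,0,0]],[1,[-6,0,0],[0,0,0]],[1,[-6,0,0],[0,0,0]],[1,[0,0,0],[0,0,0]]]'
python3 m.py .575 .042 .165
python3 - <<'E'
from plant import cams
import cv2
d=cams.snapshot('side');cv2.imwrite('pics/s2.png',cv2.resize(d['img'][110:330,170:410,::-1],None,fx=2.5,fy=2.5,interpolation=cv2.INTER_CUBIC))
E
```

```text
clock: 4.9
tool_pos: [0.6597, -0.0025, 0.1667]
eef_rot: [0.234, 0.972, -0.0, 0.0]
contact_force: [0.3, 0.5, -0.9]
opening: 0.003
finger_force: 0.0
xaxis [-0.89   0.456 -0.   ] yaw-x -27.1 to go mm [95.6  1.1  1.6] F [ 0.3  0.5 -0.9]
```

View pics/s2.png

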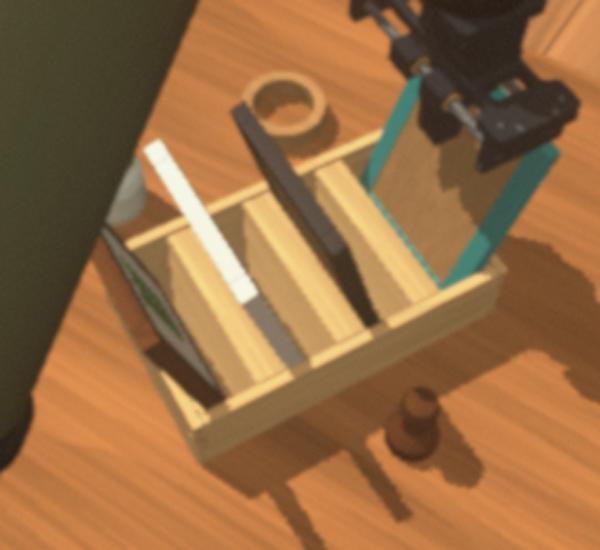

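The sea picture now leans forward (back panel visible at 450,190) and nothing else has moved. Next I lift off and go behind the flower picture.

```bash
python3 -m pendant '[[1,[8,0,0],[0,0,0]],[1,[0,0,-40],[0,0,0]],[1,[0,0,-50],[0,0,0]],[1,[0,0,-20],[0,0,0]],[1,[50,0,0],[0,0,0]],[1,[50,0,0],[0,0,0]],[1,[50,0,0],[0,0,0]],[1,[0,0,0],[0,0,0]]]'
python3 m.py .511 .075 .165
```

```text
clock: 5.95
tool_pos: [0.5141, 0.0722, 0.2769]
eef_rot: [0.231, 0.973, -0.0, -0.002]
contact_force: [0.4, 0.6, 0.4]
opening: 0.004
finger_force: 0.0
xaxis [-0.893  0.45   0.003] yaw-x -26.7 to go mm [  3.7   1.3 112. ] F [0.4 0.6 0.4]
```

```bash
python3 -m pendant '[[1,[3,1,0],[0,0,0]],[1,[0,0,40],[0,0,0]],[1,[0,0,0],[0,0,0]],[1,[0,0,25],[0,0,0]],[1,[0,0,25],[0,0,0]],[1,[0,0,20],[0,0,0]],[1,[0,0,0],[0,0,0]]]' && python3 m.py .511 .075 .165 && python3 -m pendant '[[1,[-10,0,0],[0,0,0]],[1,[-10,0,0],[0,0,0]],[1,[-8,0,0],[0,0,0]],[1,[-8,0,0],[0,0,0]],[1,[-8,0,0],[0,0,0]],[1,[-8,0,0],[0,0,0]]]'
```

```text
clock: 6.82
tool_pos: [0.5167, 0.0716, 0.1665]
eef_rot: [0.234, 0.972, -0.0, -0.0]
contact_force: [0.4, 0.2, -0.9]
opening: 0.007
finger_force: 0.0
xaxis [-0.89   0.456  0.001] yaw-x -27.1 to go mm [6.6 0.4 1.5] F [ 0.4  0.2 -0.9]
clock: 7.58
tool_pos: [0.5631, 0.0481, 0.1667]
eef_rot: [0.234, 0.972, 0.0, -0.0]
contact_force: [0.7, -0.2, 0.5]
opening: 0.005
finger_force: 0.0
```

```bash
python3 -m pendant '[[1,[-6,0,0],[0,0,0]],[1,[-6,0,0],[0,0,0]],[1,[-6,0,0],[0,0,0]],[1,[-6,0,0],[0,0,0]],[1,[-6,0,0],[0,0,0]],[1,[-6,0,0],[0,0,0]],[1,[0,0,0],[0,0,0]],[1,[0,0,0],[0,0,0]]]'
python3 -m pendant '[[1,[8,0,0],[0,0,0]],[1,[0,0,-40],[0,0,0]],[1,[0,0,-50],[0,0,0]],[1,[0,0,-50],[0,0,0]],[1,[0,0,-50],[0,0,0]],[1,[0,0,0],[0,0,0]]]'
python3 - <<'E'
from plant import cams
import cv2,numpy as np
a=cams.snapshot('side')['img'][110:330,130:410,::-1];b=cams.snapshot('scene')['img'][110:330,180:400,::-1]
cv2.imwrite('pics/s3.png',cv2.resize(np.hstack([a,b]),None,fx=1.6,fy=1.6,interpolation=cv2.INTER_CUBIC))
E
```

```text
clock: 8.57
tool_pos: [0.5945, 0.0321, 0.1667]
eef_rot: [0.234, 0.972, 0.0, -0.0]
contact_force: [-0.0, 0.0, -0.1]
opening: 0.003
finger_force: 0.0
clock: 9.32
tool_pos: [0.5891, 0.0365, 0.3609]
eef_rot: [0.234, 0.972, 0.002, 0.004]
contact_force: [-0.9, 0.3, -0.5]
opening: 0.002
finger_force: 0.0
```

View pics/s3.png

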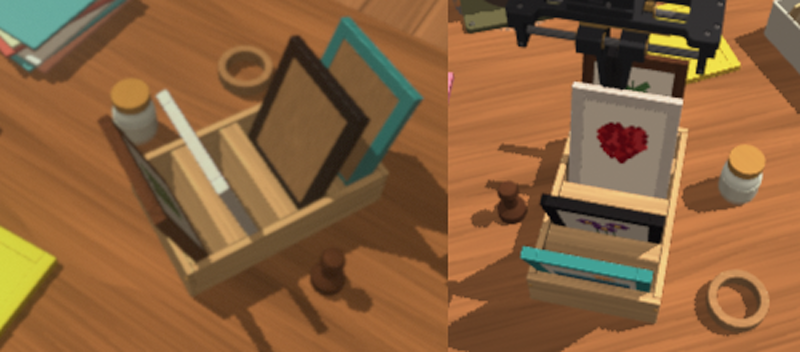

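Both pictures lean forward, with the heart (625,140) and leaf still leaning back. I'll check the lean numerically.

```bash
python3 - <<'E'
from h import *
f=lambda a,b:cv2.triangulatePoints(P('scene'),P('side'),((np.array(a)-[448,0])/1.6+[180,110]).reshape(2,1),(np.array(b)/1.6+[130,110]).reshape(2,1)).ravel()
for k,p,s in(('flower',((546,202),(362,122),(661,234),(297,40)),(.5408,.0614)),('sea',((525,254),(417,97),(650,284),(346,22)),(.6038,.0248))):
    L=f(*p[:2]);R=f(*p[2:]);m=(L[:3]/L[3]+R[:3]/R[3])/2;print(k,m.round(3),'forward mm',1000*np.dot(m[:2]-s,[.891,-.454]))
E
```

```text
flower [0.644 0.012 0.181] forward mm 114.08439304540816
sea [ 0.705 -0.024  0.186] forward mm 112.13965382493599
```

Both tops moved about 113 mm forward, which means they have fallen fully onto the front ridges (about 17° forward).

```bash
python3 -c "
from plant import r;print(r.finish_job())"
```

```text
the job is handed in; nothing more can be done
None
```

I flipped the sea and flower pictures forward onto their front ridges and handed the job in at about 9.5 s; the last camera views showed the heart and leaf still leaning back and the jar, tape and stamp undisturbed.

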